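# Take the clamp cap off a whetstone sharpener of unknown thread hand

### The arm

A 6-joint arm with a two-finger parallel gripper is mounted at the origin on a cart in front of the work surface, level with it; the furniture and walls round the work are solid. World frame = base frame: x ahead of the robot, y to its left, z up, the work surface at z = 0. Lengths are in mm, angles in rad, forces in N, time in s.
With the tool pointing down it reaches from about 350 to 975 mm from the base axis. Payload 7.1 kg.
Tool frame: the origin (TCP) lies midway between the tips of the shut fingers; the grasp point (between the pads) lies 19 mm behind it (ctrl.grip_depth is the distance from the TCP to the grasp point, in mm); z points along the fingers, y is the line along which they close (so a half turn about z gives the same grasp; the last joint's range is limited). The gripper opens to 88 mm and grips with 3 to 60 N. Pads are 20 mm wide; open, the fingers measure 115 mm over their backs; the gripper's body (75 mm by 178 mm) begins 61 mm behind the grasp point.
Start: joints at [1.107, 0.423, 1.63, -0, 1.089, -0.019], TCP at [268.891, 564.183, 222.675] pointing down, gripper open.
Joint ranges: [-3, 3], [-0.9, 2.11], [0.09, 2.58], [-1.31, 4.45], [0.11, 2.69], [-2.54, 2.54]. Speed limits (rad/s): [2.39, 2.39, 3.01, 3.14, 3.14, 3.14].

### API

Orientations are given as a rotation vector (axis times angle).
In Python, from workcell import ctrl, cams gives the robot as it stands.
- The arm moves only by the tool move_arm, never from a script. Its argument "steps" is a list of rows, each a list of 3 entries, a list of its own where there are three numbers: the shift along the tool's x, y, z in units of 25 mm (1.0 is 25 mm), then the turn about the tool's z in units of 5 degrees (1.0 is 5 degrees), then the closure, from 0 (fully open) to 1 (shut). A call has 1 to 20 rows; each row shifts and turns the commanded pose from where the row before left it, along the tool's axes as they then stand; what a row does not reach is not made up. A row lasts 1/12 s, in which the tool goes at most 41.7 mm and 7.16 degrees, less where a joint would pass 70% of its speed; a pose out of reach is approached as far as the arm can. A call is refused whole if a number of a shift passes 1 or a number of a turn 1, either way. A call with a gripper value outside its range is refused whole. The fingers move at their own pace and stop on an object; the grip force is fixed at half the most. Time passes only in rows, so rows that do not move let the fingers close. It gives the time, the measured TCP pose, the force, the opening and the grip force at its end, in the units of the state.
- ctrl.get_obs(): the state, without advancing time (a new reading comes with each control period).
- cams.get_image(name): name is "side" or "top"; returns a dict with "image" (400x640x3 uint8, red, green, blue), "camera_matrix" (3x3 intrinsics, pixels), "k1" (the pictures are not rectified: a ray, as slopes to the right and down, at radius r is drawn at 1 + k1 r^2 times it, then the intrinsics apply), "xyz" and "rotation" of the camera in the world. Camera axes: x right, y down, z forward; pixel columns grow to the right and rows downward; lengths in mm; the calibration is good to about 2 mm. A picture is of the moment at which its call begins. There is no depth.
- ctrl.close_job(): hands the job in; it is judged then, once.
Trained networks look in the newest picture that a camera, given by its name, has taken for a name from the list of things; names that differ only in an ending like _2 or _b are one class to them, and where a whole thing is asked for, a point or a joint stands for the part that bears it (a point fixed in the world has none). Each returns a list of dicts, best first, with "p" (0 to 1); they miss things now and then, are a little off and sometimes report something else, mostly with a low value. They report only what shows in the picture. A call takes as long as a camera call. They do not tell look-alikes from the thing itself.
- cams.boxes_of(camera, thing): "rect" ([centre column, centre row, width, height] in pixels, round what is visible of it).
- cams.cut_out(camera, thing): "pixels" (400x640 bool, what is visible of it) and "rect" ([centre column, centre row, width, height] in pixels, round what is visible of it).
The state is a dict: "t": time; "qpos": joint angles; "qvel": joint speeds; "joint_torque": joint torques, N m; "ee_pos": TCP position; "orientation": TCP orientation; "ft_force": force on the tool from outside, world axes, zero at the start; "moment": the same for the moment, N m; "width": finger opening in mm; "grasp_force": force on a finger pad.
Only numpy, scipy, OpenCV 4.12 (cv2) and the standard library are available. Lean on these libraries where they do the work, as an engineer would, in place of code of your own. Each camera call takes 0.05 s, during which the arm holds its last target. There are 200 camera calls.

### The job

The brown stone on the knife sharpener is due for changing: slide the knife guide along its rods to the left, away from the blue water tank, until it is against its end stop, and leave it there. Then unscrew the black clamp cap with the red knob, trying it both ways because nobody knows whether this machine has a right-hand or a left-hand thread. Lift the cap straight off and finish while holding it in the gripper, upright and still, about 10 cm above its seat over the spindle, with everything else on the worktop left where it is.

Things in the scene. Friction and masses are not known exactly. Their poses are not given: they have to be found in the camera images.
- sharpener: Fixed electric whetstone sharpener: white housing, top 44 mm above the worktop, from x -121 to +105 and y -111 to +147 mm. Origin on the worktop under the spindle axis; own x points to the machine's back, y to its left (seen from the front), z up. Two steel guide rods along y at x -90 and -110, 78 mm up, between grey end posts (94 mm high) at y -94 and +140.
- spindle (a point): Seat of the cap: on the spindle axis, on a steel flange (radius 33) on the brown stone (radius 68, top 66 mm above the worktop); 70 mm above the worktop. Under the cap a brass threaded spindle nose stands here (radius 21.5 mm, top 88 mm above the worktop). Stone and spindle cannot turn.
- tank_top (a point): Centre of the lid of the blue water tank (50 x 54 mm) at the back right of the machine, 128 mm above the worktop; fixed.
- guide (a joint): Slide of the knife guide in m: 0 at the right end, grows to the left (sharpener's +y), 0.143 against the left end stop. Stays where it is left; takes about 3 N to move. Grey carriage (44x36 mm, top 98 mm above the worktop) with a black knob and, in line with it, a steel bar (10 mm thick, underside 124 mm up) that reaches back over the stone to sharpener x +62 mm; at 0.03 it is right over the cap.
- guide_knob (a point): Top centre of the guide's upright black knob: 20 mm diameter, 30 mm tall, its top 128 mm above the worktop. At guide value q (mm) it lies at sharpener x -100, y -30 + q.
- cap: Loose clamp cap, 100 g: black ribbed skirt 61 mm across, 24 mm tall, with a red knob on top. Origin at the centre of its underside, on the seat at the start with cap x along sharpener x. Three inner lugs hold it under a thread of unknown hand: the tightening way it meets a hard stop within 6 degrees; the other way it turns easily, is free from 52 to 78 degrees (best 65), then stops again.
- cap_knob (a point): Centre of the top of the cap's round red fluted knob, 48.5 mm above the cap's underside: 40 mm diameter, 24.5 mm tall above the skirt; a white index mark on its top points along cap x. Turned against a stop it slips in the fingers. Until it is free the cap cannot be pulled up more than a few mm.
- spare_stone: Bystander: new white whetstone, a ring 136 mm in diameter, 18 mm thick, with a 36 mm hole, lying flat on the far right, beyond the knife blocks; origin at the centre of its underside.
- frosted_cup: Bystander: frosted plastic measuring cup, 65 mm wide and 65 mm tall, just behind the sharpener; origin at the centre of its underside.
- sharpening_steel: Bystander: sharpening steel with a black handle, 360 mm long, lying along x on the right beyond the knife blocks; origin at the middle of its underside.
- jar: Bystander: jar with a red lid, 65 mm wide and 100 mm tall, just behind the sharpener on the right; origin at the centre of its underside.
- mug: Bystander: blue and white mug, 92 mm tall, on the right beyond the knife blocks; origin near the centre of its underside.
Things that resemble listed ones, but are neither listed nor needed, are in the scene too. Several things have the shape of the cap; the one meant has the colours described above.

How it is judged (in metres and radians):
On the way, in this order (a step that is already met when the one before it is completed fails the run):
1. the guide is slid against its left end stop while the cap is still seated (value of joint guide above 0.138 m and z of cap in the frame of spindle below 0.006 m), for 0.1 s.
2. the cap is unscrewed on its seat: turned more than 43 degrees while no more than 8 mm up (angle between the x axis of cap and the x axis of sharpener, either way round above 0.75 rad and z of cap in the frame of spindle below 0.008 m and horizontal distance between cap and spindle below 0.006 m), for 0.02 s.
At the end, for the whole second after the job is handed in: The gripper holds the cap upright (within 17 degrees) and still, its underside more than 75 mm above its seat and within 50 mm of the spindle axis, touching nothing but the fingers; the guide is within 8 mm of its left end stop (z of cap in the frame of spindle above 0.075 m and horizontal distance between cap and spindle below 0.05 m and angle between cap's own z axis and vertical below 0.3 rad and linear speed of cap below 0.03 m/s and contact force between the fingers and cap above 1 N and contact force between cap and sharpener below 0.1 N and value of joint guide above 0.135 m); the arm keeps its last pose, push and grip.
It fails at once if a bystander on the worktop is moved by more than 30 mm (distance of any of spare_stone, frosted_cup, jar, mug, sharpening_steel from where it was at the start of the episode above 0.03 m).
It also fails if it takes over 48 s, if anything falls off the work surface, if the arm or the gripper's body presses on something with over 40 N, if the wrist force passes 120 N, or if a joint passes its speed limit or range.

## Working session

There is one attempt and no reset: what is moved stays moved. The work goes in short steps, Python scripts to look and compute and a tool call to move; the robot and the scene stay as the last step left them, time stands still between calls to the robot, and variables do not carry over. Pictures are saved under pics/ and viewed, at most 10 in all, crops included, and the job is handed in when it is done.

Besides the shell and the picture viewer there is one more tool, called after ">>>" as a command line: name --argument value ..., lists and objects as JSON in quotes. move_arm: Moves the arm, as the interface text tells. Its arguments: {"type":"object","properties":{"steps":{"type":"array"}},"required":["steps"]}

```bash
mkdir -p pics
cat > h.py <<'E'
import numpy as np, cv2
from scipy.spatial.transform import Rotation as R
from workcell import ctrl, cams
def proj(c,P):
    P=np.atleast_2d(P).astype(float); p=(P-np.array(c['xyz']))@Rm(c); s=p[:,:2]/p[:,2:]
    s=s*(1+c['k1']*(s**2).sum(1,keepdims=True)); K=np.array(c['camera_matrix'])
    return s@K[:2,:2].T+K[:2,2]
def Rm(c):
    r=np.array(c['rotation']); return r if r.shape==(3,3) else R.from_rotvec(r).as_matrix()
def ray(c,uv,z):
    K=np.array(c['camera_matrix']); d=(np.array(uv)-K[:2,2])/np.diag(K)[:2]; s=d.copy()
    for _ in range(20): s=d/(1+c['k1']*(s@s))
    v=Rm(c)@np.array([s[0],s[1],1]); o=np.array(c['xyz']); return o+v*(z-o[2])/v[2]
E
python3 - <<'E'
from h import *
o=ctrl.get_obs(); print(o['t'],o['ee_pos'],o['orientation'],o['width'])
for n in ['top','side']:
    c=cams.get_image(n); cv2.imwrite(f'pics/{n}0.png',c['image'][:,:,::-1])
    print(n,c['xyz'],c['k1'],np.array(c['camera_matrix']).round(1).tolist(),np.array(c['rotation']).round(3).tolist())
    for t in ['cap','cap_knob','guide_knob','tank_top','sharpener','frosted_cup','jar','mug','spindle']:
        try: print(t,[(np.round(b['rect'],1).tolist(),round(b['p'],2)) for b in cams.boxes_of(n,t)])
        except Exception as e: print(t,e)
E
```

```text
0.0 [268.66400582 563.69896536 221.91238585] [-6.92936214e-01 -3.06386273e+00  2.30872936e-03] 88.18524845576506
top [ 335.40466008  -96.55563382 1292.06424305] -0.05547511206379478 [[459.5, 0.0, 319.0], [0.0, 459.5, 201.3], [0.0, 0.0, 1.0]] [-2.129, 2.127, -0.202]
cap [([193.9, 274.5, 23.2, 18.7], 0.89), ([271.8, 219.1, 21.4, 21.2], 0.85), ([186.4, 203.2, 19.1, 73.4], 0.72), ([199.4, 195.1, 18.4, 24.1], 0.7), ([278.8, 184.8, 21.6, 19.8], 0.59)]
cap_knob [([197.2, 273.5, 22.3, 23.2], 0.97), ([199.2, 191.6, 20.3, 21.7], 0.93), ([275.7, 184.2, 25.0, 24.7], 0.64), ([270.9, 218.7, 21.8, 22.2], 0.56), ([230.5, 131.9, 26.8, 26.9], 0.34), ([186.8, 204.5, 18.5, 79.4], 0.17)]
guide_knob [([185.4, 202.9, 17.3, 71.9], 0.84)]
tank_top [([195.5, 201.2, 111.4, 88.7], 0.83)]
sharpener [([194.4, 200.6, 108.7, 96.1], 0.72)]
frosted_cup [([230.4, 132.8, 23.0, 27.1], 0.63), ([187.9, 204.2, 19.3, 71.3], 0.2)]
jar [([263.2, 132.2, 25.3, 31.2], 0.76)]
mug []
spindle [([193.5, 200.1, 110.8, 86.4], 0.91), ([187.1, 203.4, 13.2, 72.5], 0.37)]
side [ 234.22290959  314.29827122 1039.27297494] -0.1082729101700252 [[415.6, 0.0, 318.8], [0.0, 415.6, 204.0], [0.0, 0.0, 1.0]] [-0.929, 2.712, -0.742]
cap [([276.0, 249.8, 21.7, 27.6], 0.95), ([296.9, 275.4, 22.9, 26.3], 0.92), ([295.8, 377.6, 27.9, 26.5], 0.91), ([233.6, 307.4, 20.6, 27.4], 0.72), ([432.1, 186.7, 41.5, 35.3], 0.32)]
cap_knob [([301.0, 274.9, 17.4, 28.2], 0.75), ([228.8, 308.2, 26.4, 25.3], 0.66), ([297.1, 375.6, 21.5, 29.3], 0.64), ([273.6, 248.5, 24.1, 18.4], 0.57), ([230.6, 317.9, 139.2, 145.8], 0.49)]
guide_knob [([234.6, 321.6, 65.2, 67.6], 0.94)]
tank_top [([229.2, 318.0, 136.3, 147.0], 0.93)]
sharpener [([232.7, 320.2, 134.3, 146.4], 0.93)]
frosted_cup [([200.5, 249.6, 24.6, 28.3], 0.56)]
jar [([228.1, 219.3, 35.9, 38.2], 0.95)]
mug [([406.4, 153.2, 37.0, 39.9], 0.97), ([233.1, 307.1, 22.9, 25.6], 0.52)]
spindle [([235.3, 320.3, 134.2, 149.4], 0.81)]
```

View pics/top0.png

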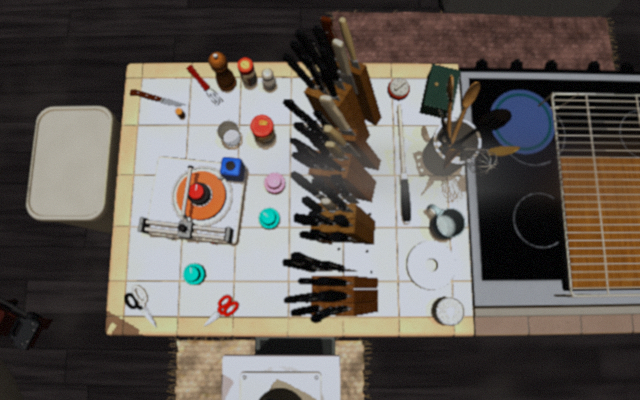

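View pics/side0.png

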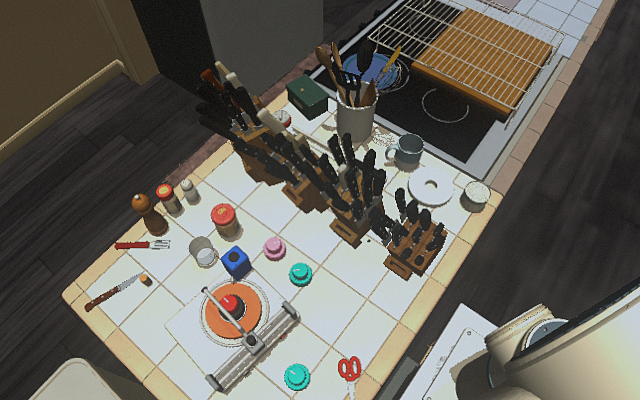

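The top view shows the sharpener at about (195,200), with the red cap knob at (199,191), the guide bar over it and the tank at (232,168).

Candidates that could pass for the cap:
- red on black, at top (199,191) / side (232,304)
- teal, at top (193,274) and (269,219)
- pink, at top (275,184)
- the jar's red lid, at top (262,126)

I choose the red-on-black one on the stone and check it in a close crop.

Run:
```python
from h import *
a=cv2.imread('pics/top0.png')[140:255,125:255]; b=cv2.imread('pics/side0.png')[240:395,160:310]
A=cv2.resize(a,None,fx=4,fy=4,interpolation=2);B=cv2.resize(b,None,fx=2.6,fy=2.6,interpolation=2)
h=max(len(A),len(B));B=cv2.resize(b,(270,279),interpolation=2)
cv2.imwrite('pics/crop.png',np.hstack([A,cv2.copyMakeBorder(B,0,len(A)-len(B),0,0,0)])); print(A.shape)
```

```text
(460, 520, 3)
```

View pics/crop.png

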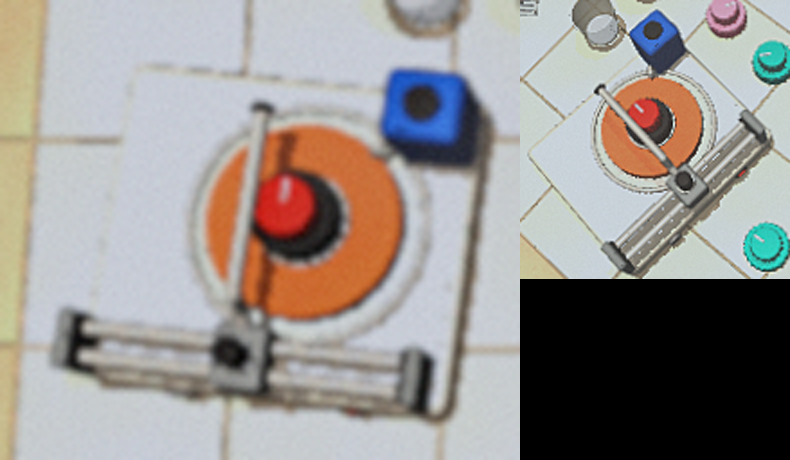

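The crop confirms it: a red knob with a white mark on a black skirt, on the orange-brown stone. The guide bar passes just left of the cap's centre. Next I fit the machine pose from these pixels.

Run:
```python
from h import *
from scipy.optimize import least_squares
ct=cams.get_image('top');cs=cams.get_image('side')
T=lambda u,v:(125+u/4,140+v/4)
S=lambda u,v:(160+(u-520)/1.8,240+v/1.8)
obs=[(ct,T(284,203),(0,0,118.5),0),(ct,T(304,220),(0,0,66),0),(ct,T(70,335),(-100,140,94),0),(ct,T(411,374),(-100,-94,94),0),(ct,T(228,350),(-100,-30,128),1),(ct,T(262,105),(62,-30,134),1),
(cs,S(645,112),(0,0,118.5),0),(cs,S(618,256),(-100,140,94),0),(cs,S(752,124),(-100,-94,94),0),(cs,S(684,181),(-100,-30,128),1),(cs,S(600,91),(62,-30,134),1)]
def f(p):
    c,s=np.cos(p[2]),np.sin(p[2]); r=[]
    for cam,uv,P,g in obs:
        x,y=P[0],P[1]+g*p[3]
        r.append(proj(cam,[p[0]+c*x-s*y,p[1]+s*x+c*y,P[2]])[0]-uv)
    return np.concatenate(r)
r=least_squares(f,[350,180,0,50],x_scale=[10,10,.1,10],loss='soft_l1')
print(r.x,np.degrees(r.x[2])); print(f(r.x).reshape(-1,2).round(1).tolist())
p=r.x; c,s=np.cos(p[2]),np.sin(p[2])
for n,x,y in [('knob',-100,-30+p[3]),('knobend',-100,113),('tank',80,-85)]: print(n,p[0]+c*x-s*y,p[1]+s*x+c*y)
o=ctrl.get_obs();print(o['t'],R.from_rotvec(o['orientation']).as_matrix().round(3).tolist(),o['qpos'])
for cam,z in((ct,128),(cs,128)): 
  uv=T(422,106) if cam is ct else S(656,32); w=ray(cam,uv,z); d=w[:2]-p[:2]; print('tank',w,[c*d[0]+s*d[1],-s*d[0]+c*d[1]])
```

```text
[ 5.78398882e+02  2.18121341e+02 -9.93325178e-02  5.06626461e+01] -5.691334036791751
[[-0.2, 0.8], [-0.3, 0.4], [-1.9, 1.3], [0.2, 0.6], [-0.8, 0.6], [-0.5, 0.1], [-0.2, 0.1], [-1.4, -0.8], [0.9, -2.7], [0.0, -2.0], [-0.7, -2.3]]
knob 480.94092339153786 248.59905676903867
knobend 490.0979492353677 340.4812411349976
tank 649.575142874201 125.6068017312331
1.1 [[-0.903, 0.43, -0.0], [0.43, 0.903, 0.0], [0.0, -0.0, -1.0]] [ 1.10699443e+00  4.23091083e-01  1.62991307e+00  1.38655342e-05
  1.08859234e+00 -1.89630508e-02]
tank [643.40705062 127.75320285 128.        ] [np.float64(73.64945587221503), np.float64(-83.47586445444452)]
tank [639.10707932 130.25683892 128.        ] [np.float64(69.12239723231224), np.float64(-81.41099477536625)]
```

>>> move_arm --steps '[[[-0.94,-0.55,0],0,0.43],[[-0.94,-0.55,0],0,0.43],[[-0.94,-0.55,0],0,0.43],[[-0.94,-0.55,0],0,0.43],[[-0.94,-0.55,0],0,0.43],[[-0.94,-0.55,0],0,0.43],[[-0.94,-0.55,0],0,0.43],[[-0.94,-0.55,0],0,0.43],[[-0.94,-0.55,0],0,0.43],[[-0.94,-0.55,0],0,0.43],[[-0.94,-0.55,0],0,0.43],[[-0.94,-0.55,0],0,0.43],[[-0.94,-0.55,0],0,0.43],[[-0.94,-0.55,0],0,0.43],[[0,0,0],-1,0.43],[[0,0,0],-1,0.43],[[0,0,0],-1,0.43],[[0,0,0],-1,0.43],[[0,0,0],0,0.43]]'

```text
t: 2.68
ee_pos: [483.2, 248.7, 222.8]
orientation: [0.146, 3.138, 0.0]
ft_force: [-0.1, 0.3, 0.1]
width: 50.1
grasp_force: 0.0
```

```bash
cat > st.py <<'E'
from h import *
import sys
o=ctrl.get_obs(); M=R.from_rotvec(o['orientation']).as_matrix()
print('t',round(o['t'],2),'pos',np.round(o['ee_pos'],1),'yaw_y',np.degrees(np.arctan2(M[1,1],M[0,1])).round(1),'tilt',M[2].round(3),'w',round(o['width'],1),'gf',o['grasp_force'],'F',np.round(o['ft_force'],1),'q',np.round(o['qpos'],2), 'mz',np.round(o['moment'],2))
if len(sys.argv)>3:
    t=np.array(list(map(float,sys.argv[1:4]))); print('units',(M.T@(t-o['ee_pos'])/25).round(2))
E
python3 st.py 481 249 106
python3 - <<'E'
from h import *
o=[]
for n in ['top','side']:
    c=cams.get_image(n); u,v=proj(c,[481,249,128])[0].astype(int); i=np.ascontiguousarray(c['image'][:,:,::-1][max(v-50,0):v+50,u-50:u+50]); o.append(cv2.resize(i,(390,390),interpolation=2)); print(n,u,v,len(i))
cv2.imwrite('pics/k1.png',np.hstack(o))
E
```

```text
t 2.68 pos [483.2 248.7 222.8] yaw_y 84.7 tilt [-0.  0. -1.] w 50.1 gf 0.0 F [-0.1  0.3  0.1] q [ 0.45  0.3   1.81 -0.    1.03 -1.02] mz [ 0.01 -0.04  0.01]
units [0.09 0.   4.67]
top 181 228 100
side 250 338 100
```

View pics/k1.png

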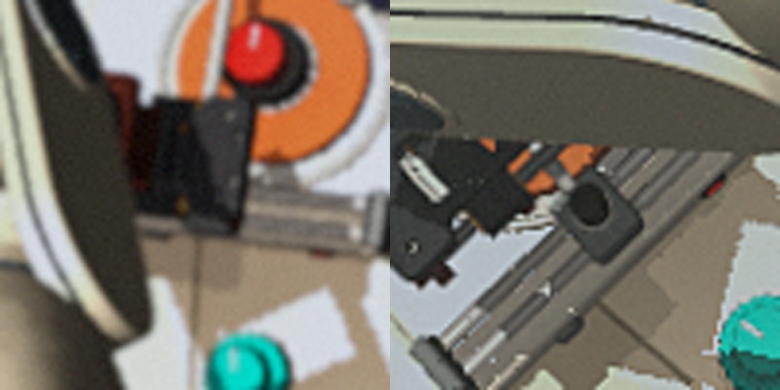

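The top crop shows the gripper body over the guide, with the red knob clear at crop (255,52). The side crop shows the black guide knob at (588,203), free below the fingers. Going down to straddle it.

>>> move_arm --steps '[[[0.09,0,0.78],0,0.43],[[0,0,0.78],0,0.43],[[0,0,0.78],0,0.43],[[0,0,0.78],0,0.43],[[0,0,0.78],0,0.43],[[0,0,0.78],0,0.43],[[0,0,0],0,0.43],[[0,0,0],0,0.43]]'

```text
t: 3.45
ee_pos: [480.2, 248.9, 105.1]
orientation: [-0.152, -3.136, 0.002]
ft_force: [0.0, -0.0, -1.0]
width: 50.1
grasp_force: 0.0
```

```bash
python3 st.py 490 340.5 106
python3 - <<'E'
from h import *
c=cams.get_image('side'); u,v=proj(c,[481,249,128])[0].astype(int); cv2.imwrite('pics/k2.png',cv2.resize(c['image'][v-60:v+60,u-60:u+60,::-1],(480,480),interpolation=2))
E
```

```text
t 3.45 pos [480.2 248.9 105.1] yaw_y 84.4 tilt [ 0.002 -0.001 -1.   ] w 50.1 gf 0.0 F [ 0. -0. -1.] q [ 0.46  0.47  1.89 -0.    0.78 -1.02] mz [ 0.02 -0.   -0.04]
units [-0.03  3.69 -0.04]
```

View pics/k2.png

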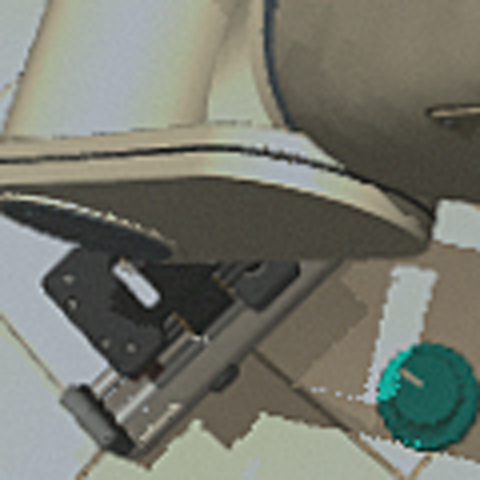

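>>> move_arm --steps '[[[0,0,0],0,0.8],[[0,0,0],0,0.8],[[0,0,0],0,0.8],[[0,0,0],0,0.8],[[0,0,0],0,0.8],[[0,0,0],0,0.8]]'

```text
t: 4.0
ee_pos: [481.2, 249.5, 106.3]
orientation: [0.151, 3.137, 0.002]
ft_force: [-0.7, 1.9, 4.1]
width: 19.2
grasp_force: 30.0
```

```bash
python3 st.py 490 340.5 105
```

```text
t 4.0 pos [481.2 249.5 106.3] yaw_y 84.5 tilt [-0.001  0.001 -1.   ] w 19.2 gf 30.001138150691986 F [-0.7  1.9  4.1] q [ 0.46  0.47  1.89  0.    0.78 -1.02] mz [ 0.34  0.15 -0.04]
units [-0.    3.66  0.06]
```

The knob is held, with the opening at 19 mm. Sliding left now.

>>> move_arm --steps '[[[0,0.2,0],0,0.8],[[0,0.4,0],0,0.8],[[0,0.4,0],0,0.8],[[0,0.4,0],0,0.8],[[0,0.4,0],0,0.8],[[0,0.4,0],0,0.8],[[0,0.4,0],0,0.8],[[0,0.4,0],0,0.8],[[0,0.3,0],0,0.8],[[0,0.1,0],0,0.8],[[0,0.1,0],0,0.8],[[0,0,0],0,0.8]]'

```text
t: 5.0
ee_pos: [490.7, 337.2, 106.4]
orientation: [0.149, 3.135, 0.003]
ft_force: [5.1, 0.6, 3.8]
width: 19.2
grasp_force: 30.0
```

```bash
python3 st.py 490 340.5 105
```

```text
t 5.0 pos [490.7 337.2 106.4] yaw_y 84.5 tilt [-0.003  0.002 -1.   ] w 19.2 gf 30.001259744167328 F [5.1 0.6 3.8] q [ 0.58  0.53  1.77 -0.    0.84 -0.89] mz [ 0.02 -0.83 -0.05]
units [0.04 0.13 0.05]
```

>>> move_arm --steps '[[[0,0.1,0],0,0.8],[[0,0.1,0],0,0.8],[[0,0.1,0],0,0.8],[[0,0.1,0],0,0.8],[[0,0,0],0,0.8]]'

```text
t: 5.42
ee_pos: [491.4, 344.5, 106.3]
orientation: [0.149, 3.136, -0.005]
ft_force: [7.0, -11.6, 9.1]
width: 19.1
grasp_force: 30.0
```

>>> move_arm --steps '[[[0,0.08,0],0,0.8],[[0,0.08,0],0,0.8],[[0,0,0],0,0.8]]'

```text
t: 5.67
ee_pos: [491.2, 344.6, 106.2]
orientation: [-0.147, -3.138, 0.015]
ft_force: [7.8, -27.7, 15.7]
width: 19.5
grasp_force: 30.0
```

It's against the stop. Releasing and lifting, then I'll re-measure the cap with the bar out of the way.

>>> move_arm --steps '[[[0,-0.06,0],0,0.43],[[0,0,0],0,0.43],[[0,0,0],0,0.43],[[0,0,0],0,0.43],[[0,0,-0.8],0,0.43],[[0,0,-0.8],0,0.43],[[0,0,-0.8],0,0.43],[[0,0,-0.8],0,0],[[0,0,0],0,0]]'

```text
t: 6.42
ee_pos: [491.8, 350.5, 189.3]
orientation: [0.149, 3.134, 0.006]
ft_force: [0.2, 0.5, 0.1]
width: 60.1
grasp_force: 0.0
```

```bash
python3 st.py 579 218 180
python3 - <<'E'
from h import *
o=[]
for n in ['top','side']:
    c=cams.get_image(n); P=proj(c,[578.4,218.1,118.5])[0]; u,v=P.astype(int); i=c['image'][v-50:v+50,u-50:u+50,::-1]; o.append(cv2.resize(i,(390,390),interpolation=2))
    hsv=cv2.cvtColor(np.ascontiguousarray(c['image']),cv2.COLOR_RGB2HSV)
    m=(((hsv[...,0]<6)|(hsv[...,0]>172))&(hsv[...,1]>190)&(hsv[...,2]>50)).astype(np.uint8)
    k,l,s,ce=cv2.connectedComponentsWithStats(m)
    for j in range(1,k):
        if abs(ce[j]-P).max()<20 and s[j][4]>20: print(n,P,ce[j],s[j], ray(c,ce[j],118.5), 'box',ray(c,s[j][:2]+(s[j][2:4]-1)/2,118.5))
    for t in ['cap_knob','cap']:
        for b in cams.boxes_of(n,t):
            if np.abs(np.array(b['rect'][:2])-P).max()<25: print(t,b['rect'],b['p'],ray(c,b['rect'][:2],118.5 if t!='cap' else 95))
cv2.imwrite('pics/c1.png',np.hstack(o))
E
```

```text
t 6.42 pos [491.8 350.5 189.3] yaw_y 84.6 tilt [-0.004  0.004 -1.   ] w 60.1 gf 0.0 F [0.2 0.5 0.1] q [ 0.6   0.43  1.71  0.    1.   -0.88] mz [ 0.05 -0.01 -0.04]
units [-3.97 -4.95  0.37]
top [195.821249   191.52323476] [195.70414201 191.87573964] [188 184  16  16 169] [577.45890265 218.36082651 118.5       ] box [578.4609658  218.94829679 118.5       ]
cap_knob [199.6, 191.4, 24.5, 25.4] 0.61 [578.74132923 208.17794553 118.5       ]
cap [199.1, 196.2, 22.1, 23.6] 0.77 [570.57112122 214.98553508  95.        ]
```

View pics/c1.png

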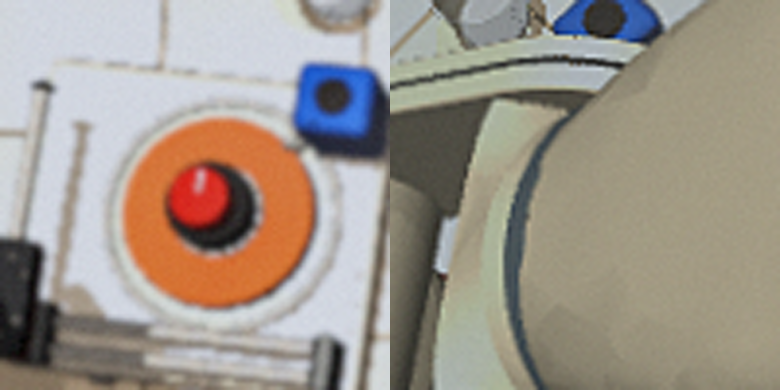

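The top crop shows the cap free of the bar: red knob at (198,195), bar parked left at (35,170), tank at (335,100). The side view is blocked by the arm. Top image gives the knob centre as (578, 218.5).

>>> move_arm --steps '[[[-0.56,-0.7,0],0,0],[[-0.56,-0.7,0],0,0],[[-0.56,-0.7,0],0,0],[[-0.56,-0.7,0],0,0],[[-0.56,-0.7,0],0,0],[[-0.56,-0.7,0],0,0],[[-0.56,-0.7,0],0,0],[[0,0,0],1,0],[[0,0,0],1,0],[[0,0,0],1,0],[[0,0,0],1,0],[[0,0,0],1,0],[[0,0,0],1,0],[[0,0,0],1,0],[[0,0,0],1,0],[[0,0,0],0,0]]'

```text
t: 8.05
ee_pos: [575.7, 217.1, 184.5]
orientation: [-1.218, -2.894, 0.002]
ft_force: [0.1, 0.5, -0.0]
width: 87.5
grasp_force: 0.0
```

```bash
python3 st.py 578 218.6 98
```

```text
t 8.05 pos [575.7 217.1 184.5] yaw_y 44.3 tilt [ 0.001 -0.002 -1.   ] w 87.5 gf 0.0 F [ 0.1  0.5 -0. ] q [ 0.34  0.45  1.68  0.    1.01 -0.43] mz [-0.04 -0.01  0.01]
units [-0.03  0.11  3.46]
```

>>> move_arm --steps '[[[-0.03,0.11,0.7],0,0],[[0,0,0.7],0,0],[[0,0,0.7],0,0],[[0,0,0.7],0,0],[[0,0,0.5],0,0],[[0,0,0],0,0],[[0,0,0],0,0]]'

```text
t: 8.63
ee_pos: [578.2, 218.5, 102.3]
orientation: [-1.212, -2.897, 0.002]
ft_force: [-0.4, -0.0, 0.4]
width: 88.2
grasp_force: 0.0
```

```bash
python3 st.py 578 218.6 98
```

```text
t 8.63 pos [578.2 218.5 102.3] yaw_y 44.6 tilt [ 0.001 -0.002 -1.   ] w 88.2 gf 0.0 F [-0.4 -0.   0.4] q [ 0.34  0.57  1.72  0.    0.86 -0.44] mz [-0.02  0.05 -0.01]
units [ 0.01 -0.    0.17]
```

>>> move_arm --steps '[[[0,0,0.16],0,0.3],[[0,0,0],0,0.6],[[0,0,0],0,0.7],[[0,0,0],0,0.7],[[0,0,0],0,0.7],[[0,0,0],0,0.7],[[0,0,0],0,0.7],[[0,0,0],0,0.7]]'

```text
t: 9.3
ee_pos: [580.2, 219.8, 100.1]
orientation: [1.214, 2.895, 0.005]
ft_force: [2.7, 2.1, -0.9]
width: 39.6
grasp_force: 30.0
```

```bash
python3 st.py 578 218.6 98
```

```text
t 9.3 pos [580.2 219.8 100.1] yaw_y 44.5 tilt [-0.001  0.004 -1.   ] w 39.6 gf 30.007679164409637 F [ 2.7  2.1 -0.9] q [ 0.34  0.57  1.72  0.    0.85 -0.43] mz [ 0.5  -0.25  0.04]
units [ 0.03 -0.1   0.08]
```

Gripped at 39.6 mm. Trying counter-clockwise, 15 degrees.

>>> move_arm --steps '[[[0,0,0],-0.6,0.7],[[0,0,0],-0.6,0.7],[[0,0,0],-0.6,0.7],[[0,0,0],-0.6,0.7],[[0,0,0],-0.6,0.7],[[0,0,0],0,0.7]]'

```text
t: 9.8
ee_pos: [580.1, 219.6, 99.9]
orientation: [0.823, 3.029, 0.004]
ft_force: [2.6, 4.0, 1.2]
width: 39.4
grasp_force: 30.0
```

```bash
python3 st.py 578 218.6 98
```

```text
t 9.8 pos [580.1 219.6  99.9] yaw_y 59.6 tilt [-0.002  0.003 -1.   ] w 39.4 gf 30.00186949968338 F [2.6 4.  1.2] q [ 0.34  0.57  1.72  0.    0.85 -0.7 ] mz [ 0.74 -0.53  0.09]
units [ 0.05 -0.08  0.08]
```

>>> move_arm --steps '[[[0,0,0],-0.8,0.7],[[0,0,0],-0.8,0.7],[[0,0,0],-0.8,0.7],[[0,0,0],-0.8,0.7],[[0,0,0],-0.8,0.7]]'

```text
t: 10.22
ee_pos: [580.1, 219.5, 99.9]
orientation: [0.285, 3.126, 0.003]
ft_force: [2.4, 2.8, 0.5]
width: 39.4
grasp_force: 30.0
```

```bash
python3 st.py 578 218.6 98
python3 - <<'E'
from h import *
o=[]
for n in ['top','side']:
    c=cams.get_image(n); u,v=proj(c,[578.4,218.1,118.5])[0].astype(int); i=c['image'][v-40:v+40,u-40:u+40,::-1]; o.append(cv2.resize(i,(390,390),interpolation=2))
cv2.imwrite('pics/c2.png',np.hstack(o))
E
```

```text
t 10.22 pos [580.1 219.5  99.9] yaw_y 79.6 tilt [-0.003  0.002 -1.   ] w 39.4 gf 30.00169336795807 F [2.4 2.8 0.5] q [ 0.34  0.57  1.72  0.    0.85 -1.05] mz [ 0.67 -0.65 -0.1 ]
units [ 0.08 -0.05  0.08]
```

View pics/c2.png

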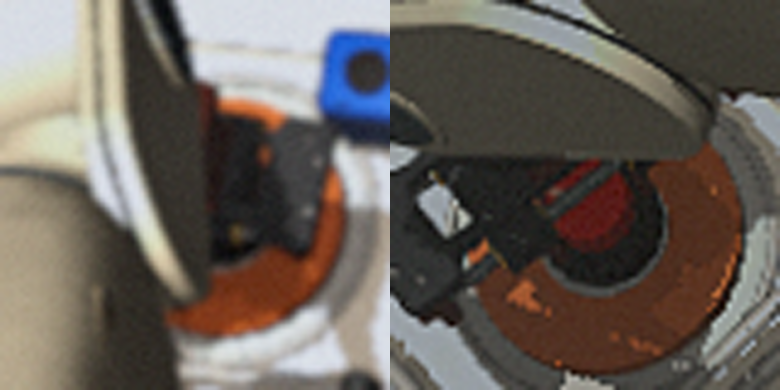

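The side crop shows the fingers around the red knob at (590,205), but the mark is hidden. Torque is low, so the cap seems to be turning; on to 65 degrees.

>>> move_arm --steps '[[[0,0,0],-0.8,0.7],[[0,0,0],-0.8,0.7],[[0,0,0],-0.8,0.7],[[0,0,0],-0.8,0.7],[[0,0,0],-0.8,0.7],[[0,0,0],-0.8,0.7],[[0,0,0],-0.8,0.7],[[0,0,0],-0.5,0.7],[[0,0,0],0,0.7],[[0,0,0],0,0.7]]'

```text
t: 11.15
ee_pos: [580.2, 219.5, 100.0]
orientation: [-0.541, 3.091, 0.002]
ft_force: [3.6, 2.9, 2.1]
width: 39.7
grasp_force: 30.0
```

```bash
python3 st.py 578 218.6 98
```

```text
t 11.15 pos [580.2 219.5 100. ] yaw_y 109.8 tilt [-0.004  0.    -1.   ] w 39.7 gf 29.999159574508667 F [3.6 2.9 2.1] q [ 0.34  0.57  1.72  0.    0.85 -1.58] mz [ 0.77 -0.71  0.03]
units [ 0.09 -0.01  0.08]
```

>>> move_arm --steps '[[[0,0,-0.06],0,0.7],[[0,0,-0.06],0,0.7],[[0,0,-0.06],0,0.7],[[0,0,0],0,0.7],[[0,0,0],0,0.7]]'

```text
t: 11.57
ee_pos: [579.6, 219.7, 103.9]
orientation: [-0.54, 3.092, 0.002]
ft_force: [3.9, 4.8, -2.6]
width: 39.3
grasp_force: 30.0
```

```bash
python3 st.py 578 218.6 98
```

```text
t 11.57 pos [579.6 219.7 103.9] yaw_y 109.8 tilt [-0.003  0.001 -1.   ] w 39.3 gf 29.99961644411087 F [ 3.9  4.8 -2.6] q [ 0.34  0.56  1.72  0.    0.86 -1.57] mz [ 1.16 -0.63 -0.01]
units [ 0.08 -0.02  0.24]
```

>>> move_arm --steps '[[[0,0,-0.08],0,0.7],[[0,0,-0.08],0,0.7],[[0,0,0],0,0.7]]'

```text
t: 11.82
ee_pos: [579.5, 219.7, 108.0]
orientation: [-0.54, 3.093, 0.002]
ft_force: [2.7, 5.0, -1.3]
width: 38.9
grasp_force: 30.0
```

```bash
python3 st.py 578 218.6 98
```

```text
t 11.82 pos [579.5 219.7 108. ] yaw_y 109.8 tilt [-0.002  0.001 -1.   ] w 38.9 gf 30.001153349876404 F [ 2.7  5.  -1.3] q [ 0.34  0.56  1.71  0.    0.87 -1.57] mz [ 1.09 -0.56  0.02]
units [ 0.07 -0.02  0.4 ]
```

>>> move_arm --steps '[[[0,0,-0.2],0,0.7],[[0,0,-0.2],0,0.7],[[0,0,-0.2],0,0.7],[[0,0,0],0,0.7]]'

```text
t: 12.15
ee_pos: [578.5, 218.4, 123.3]
orientation: [0.544, -3.094, 0.001]
ft_force: [-0.0, 0.7, -1.4]
width: 39.2
grasp_force: 30.0
```

```bash
python3 st.py 578 218.6 198
```

```text
t 12.15 pos [578.5 218.4 123.3] yaw_y 109.9 tilt [ 0. -0. -1.] w 39.2 gf 29.990327954292297 F [-0.   0.7 -1.4] q [ 0.34  0.54  1.71 -0.    0.9  -1.58] mz [ 0.02  0.02 -0.02]
units [ 0.02  0.01 -2.99]
```

The cap is free and its weight is on the wrist. Lifting to 10 cm.

>>> move_arm --steps '[[[0,0,-0.3],0,0.7],[[0,0,-0.5],0,0.7],[[0,0,-0.5],0,0.7],[[0,0,-0.5],0,0.7],[[0,0,-0.5],0,0.7],[[0,0,-0.5],0,0.7],[[0,0,-0.25],0,0.7],[[0,0,0],0,0.7],[[0,0,0],0,0.7],[[0,0,0],0,0.7],[[0,0,0],0,0.7]]'

```text
t: 13.07
ee_pos: [578.2, 218.5, 198.1]
orientation: [0.546, -3.092, 0.0]
ft_force: [-0.2, -1.1, -1.2]
width: 39.1
grasp_force: 30.0
```

```bash
python3 st.py 578 218.6 198
python3 - <<'E'
from h import *
o=[]
for n in ['top','side']:
    c=cams.get_image(n); u,v=proj(c,[578.4,218.1,150])[0].astype(int); i=c['image'][v-60:v+60,u-60:u+60,::-1]; o.append(cv2.resize(i,(390,390),interpolation=2))
cv2.imwrite('pics/c3.png',np.hstack(o))
E
```

```text
t 13.07 pos [578.2 218.5 198.1] yaw_y 110.0 tilt [ 0.002  0.    -1.   ] w 39.1 gf 29.990226924419403 F [-0.2 -1.1 -1.2] q [ 0.34  0.44  1.66  0.    1.04 -1.58] mz [0.04 0.02 0.04]
units [0.   0.01 0.  ]
```

View pics/c3.png

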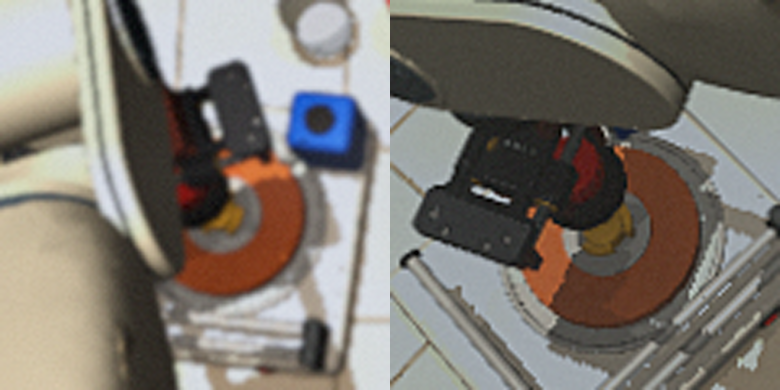

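Both crops show the bare brass spindle (top crop (228,220), side crop (608,230)). The cap is held above it by its red knob, and the guide bar is still parked left. Handing in.

```bash
python3 -c "
from workcell import ctrl; print(ctrl.close_job())"
```

```text
the job is handed in; nothing more can be done
None
```

I slid the guide to its left stop and unscrewed the cap 65° counter-clockwise (right-hand thread; it came free on that first try, so clockwise was never tried). I handed the job in at about 13 s with the cap held upright about 10 cm above its seat, but the hand-in returned no verdict.

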